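# Close the spice mill to its run position

### The job

Take the scraper out of the spice mill's mouth and slide its blade into the slot of the wooden block until the handle bar rests on the block, and let go of it. Then put the red lid on the mill with its pointers at the white marks, press it fully down, turn it clockwise until its pointers stand at the green marks (half way; never turn it on into the lock click that comes before the red marks), and finish still gripping the lid and holding it there against its spring. Leave the other tableware alone.

Things in the scene. Friction and masses are not known exactly. Their poses are not given: they have to be found in the camera images.
- mill: Fixed spice mill, aluminium foot, dark grey pot, 130 mm tall, 136 mm wide at the foot, rim 120 mm across. Origin: centre of its underside, z up, x through the two white rim marks. Steel collar in the mouth, flush with the rim: opening 76 mm across, 8 mm thick, with two gaps 26 degrees wide at +x and -x (at the white marks). Lugs go down the gaps, then turn clockwise from above under the collar.
- mill_seat (a point): Point on the mill's axis, 110 mm above the table, where the lid's origin lies when the lid is fully down (brim on the rim). Axes as mill. With the lid down, counter-clockwise turning is blocked after about 10 degrees.
- green_mark: The pair of green marks (half turn, 18 degrees wide) on the mill's rim, 40 degrees clockwise of the white ones; the red marks of the lock lie about 76 degrees clockwise of the white. Origin on the mill's axis at rim height (130 mm); its x axis runs through the middle of both green marks (yaw = mill yaw - 0.698 rad).
- run_switch (a joint): Sprung ring hidden under the collar, rad, 0 at rest, grows clockwise. The lid's lugs meet it after about 12 degrees of turn and push it: about 0.49 with the lid at the green marks, where it pushes back with 0.1 N m, so a lid let go springs back. From about 0.65 (lid at 48 degrees) the lugs begin to ride onto the sprung balls of the lock click and the turn stiffens.
- lid: Red bayonet lid, about 160 g, stands on its plug. Origin: centre of its underside, z up. Steel plug 71 mm diameter, z 0 to 20 mm, with two lugs at +x and -x (10 mm wide, z 2 to 9, 87 mm over both); brim 100 mm diameter, z 20 to 28; grip fin along x, 64 long, 16 wide, z 28 to 63, white pointer lines on the brim at its ends, above the lugs. Either way round fits.
- scraper: Bowl scraper, about 130 g. Origin: centre of the underside of its handle bar, z up, x along the bar. Wooden bar 112 x 20 mm, z 0 to 12; wooden grip above it 56 (x) x 20 (y), up to z 40; steel blade below, 60 (x) x 4 (y), down to z -46. It starts hanging in the mill's mouth, bar across the rim, blade down.
- holder: Light wooden block, fixed, 140 (x) x 56 (y) x 60 mm tall. Origin: centre of its underside, z up. A slot 66 mm (along x) by 8 mm (y), with 2 mm chamfer, runs down from the middle of its top through the block.
- holder_slot (a point): Centre of the slot's mouth, 60 mm above the table, axes as holder. The scraper's origin lies here when it is fully home (bar resting on the block).
- oil: Bystander: green glass oil bottle, 60 mm diameter, 210 tall; origin at the centre of its underside.
- bowl_a: Bystander: white bowl, 124 mm diameter, 50 tall; origin at the centre of its underside.
- bowl_b: Bystander: blue ceramic bowl, 110 mm diameter, 45 tall; origin at the centre of its underside.
- stick_cup: Bystander: steel cup, 72 mm diameter, with breadsticks up to 200 mm high; origin at the centre of its underside.
- shaker: Bystander: white shaker with steel cap, 40 mm diameter, 75 tall; origin at the centre of its underside.
- tin: Bystander: copper spice tin, 48 mm diameter, 60 tall; origin at the centre of its underside.

How it is judged (in metres and radians):
On the way, in this order (a step that is already met when the one before it is completed fails the run):
1. the scraper is home in the slot of the block and let go (distance between scraper and holder_slot below 0.007 m and angle between scraper's own z axis and vertical below 0.12 rad and contact force between the fingers and scraper below 0.1 N), for 0.2 s.
2. the lid is fully down on the mill, lugs through the gaps, not yet turned onto the switch (distance between lid and mill_seat below 0.0065 m and angle between lid's own z axis and vertical below 0.08 rad and value of joint run_switch below 0.25 rad), for 0.1 s.
At the end, for the whole second after the job is handed in: Lid fully down (within 6.5 mm of its seat, tilt under 0.08 rad), pointers within 0.16 rad of mid-green, switch between 0.28 and 0.75 rad, lid still and gripped (over 3 N); scraper home in the block (within 7 mm of the slot mouth, tilt under 0.12 rad) and let go (all of step 1 and distance between lid and mill_seat below 0.0065 m and angle between lid's own z axis and vertical below 0.08 rad and angle between the x axis of lid and the x axis of green_mark, either way round below 0.16 rad and value of joint run_switch between 0.28 and 0.75 rad and contact force between the fingers and lid above 3 N and linear speed of lid below 0.02 m/s and angular speed of lid below 0.15 rad/s); the arm keeps its last pose, push and grip.
It fails at once if the lid is turned on into the lock click (switch beyond 0.85 rad) (value of joint run_switch above 0.85 rad).
It fails at once if a bystander (bottle, bowls, stick cup, shaker, tin) is pushed more than 30 mm (distance of any of oil, bowl_a, bowl_b, stick_cup, shaker, tin from where it was at the start of the episode above 0.03 m).
It also fails if it takes over 64 s, if anything falls off the work surface, if the arm or the gripper's body presses on something with over 40 N, if the wrist force passes 120 N, or if a joint passes its speed limit or range.

### The arm

A 6-joint arm with a two-finger parallel gripper is mounted at the origin on the work surface. World frame = base frame: x ahead of the robot, y to its left, z up, the work surface at z = 0. Lengths are in mm, angles in rad, forces in N, time in s.
With the tool pointing down it reaches from about 400 to 925 mm from the base axis. Payload 12.5 kg.
Tool frame: the origin (TCP) lies at the very end of the fingers, on their centre line; the grasp point (between the pads) lies 19 mm behind it; z points along the fingers, y is the line along which they close (so a half turn about z gives the same grasp; the last joint's range is limited). The gripper opens to 95 mm and grips with 3 to 60 N. Pads are 20 mm wide; open, the fingers measure 119 mm over their backs; the gripper's body (75 mm by 180 mm) begins 59 mm behind the grasp point.
Start: joints at [1.093, 0.491, 1.559, -0, 1.092, -0.106], TCP at [227.043, 582.321, 214.661] pointing down, gripper open.
Joint ranges: [-3.1, 3.1], [-0.84, 2.19], [0.05, 2.79], [-1.13, 4.28], [0.06, 2.93], [-2.69, 2.69]. Speed limits (rad/s): [2.22, 2.22, 2.79, 3.14, 3.14, 3.14].

### API

Orientations are given as [roll, pitch, yaw] about the fixed x, y, z axes, in that order (R = Rz(yaw) Ry(pitch) Rx(roll)).
In Python, from cell import env gives the robot as it stands.
- The arm moves only by the shell command python3 steer.py, which reads ROWS from standard input. ROWS is a JSON list of rows, 1 to 5 of them, each written [[dx, dy, dz], turn, opening]: dx, dy, dz in mm, then a turn about the tool's z in rad, then the opening from 0.0 (shut) to 1.0 (fully open); each row is the pose to reach, as a shift and turn from the pose commanded when the command began, along the tool's axes at that moment; what a row does not reach only later rows make up. A row lasts 1/12 s, in which the tool goes at most 41.7 mm and 0.125 rad, less where a joint would pass 70% of its speed; a pose out of reach is approached as far as the arm can. The fingers move at their own pace and stop on an object; the grip force is fixed at half the most. Time passes only in rows, so rows that do not move let the fingers close. It prints the time, the measured TCP pose, the force, the opening and the grip force at its end. Input that does not fit is refused with a message, and nothing moves.
- env.state(): the state, without advancing time (a new reading comes with each control period).
- env.read_camera(name): name is "scene" or "side" or "wrist"; returns (picture, depth): 384x512x3 uint8, red, green, blue; 384x512 float32, mm along the optical axis (not along the pixel's ray), 0 where there is no reading.
- env.camera_info(name): a dict with "vertical_fov" (degrees; the focal length in pixels is half the picture's height over the tangent of half this angle, whatever the lens; pixels are square), "cx", "cy" (the principal point, pixels), "origin" and "attitude" of the camera in the world. Camera axes: x right, y down, z forward; pixel columns grow to the right and rows downward; lengths in mm; the calibration is good to about 2 mm. The wrist camera is an equidistant fisheye: a pixel r from the principal point sees the ray r / f radians off the axis. A picture is of the moment at which its call begins: read the wrist's pose just before it. camera_info takes no time and is no camera call; for the wrist camera it gives the pose at the moment of the call.
- env.job_done(): hands the job in; it is judged then, once.
The state is a dict: "t": time; "joints": joint angles; "qvel": joint speeds; "tau": joint torques, N m; "eef_pos": TCP position; "tcp_rot": TCP orientation; "ft_force": force on the tool from outside, world axes, zero at the start; "moment": the same for the moment, N m; "opening": opening from 0.0 (shut) to 1.0 (fully open); "grip_force": force on a finger pad.
Only numpy, scipy, OpenCV 4.12 (cv2) and the standard library are available. Lean on these libraries where they do the work, as an engineer would, in place of code of your own. Each camera call takes 0.05 s, during which the arm holds its last target. There are 200 camera calls.

## Working session

There is one attempt and no reset: what is moved stays moved. The work goes in short steps, Python scripts to look and compute and a shell command to move; the robot and the scene stay as the last step left them, time stands still between calls to the robot, and variables do not carry over. Pictures are saved under pics/ and viewed, at most 10 in all, crops included, and the job is handed in when it is done.

```bash
ls; mkdir -p pics
python3 - <<'E'
from cell import env
import cv2,numpy as np
s=env.state();print(s)
for n in("scene","side","wrist"):
    i=env.camera_info(n);print(n,i)
    p,d=env.read_camera(n);np.savez(f"pics/{n}0.npz",p=p,d=d)
    cv2.imwrite(f"pics/{n}0.png",p[:,:,::-1])
E
```

```text
cell.py
pics
steer.py
{'t': 0.0, 'joints': array([ 1.09341039e+00,  4.91577373e-01,  1.55945801e+00, -4.44993727e-05,
        1.09168324e+00, -1.05614262e-01]), 'qvel': array([ 0.00064735, -0.00028184, -0.00046825,  0.0009602 ,  0.00074168,
       -0.00164952]), 'tau': array([-3.35544501e-03, -6.12639642e+01, -2.58193302e+01,  6.92296098e-02,
        4.81496856e-02, -5.09738982e-05]), 'eef_pos': array([226.92583628, 582.08588818, 214.04772934]), 'tcp_rot': array([-3.14046879e+00, -7.94518825e-05,  2.76984147e+00]), 'ft_force': array([-0.0368716 , -0.72134452, -0.45565662]), 'moment': array([ 0.04535393,  0.02351421, -0.00364677]), 'grip_force': 0.0, 'opening': 0.9977978135150752}
scene {'vertical_fov': 45.567963434929055, 'cx': 253.9316199347625, 'cy': 195.54226429128562, 'origin': array([1316.48400106,  304.74935793, 1236.43156192]), 'attitude': array([-2.52287127,  0.0087454 ,  1.95518513])}
side {'vertical_fov': 52.539295140700254, 'cx': 250.56155795000228, 'cy': 190.32366977289047, 'origin': array([  82.04588276, -958.97675058,  792.07068143]), 'attitude': array([-2.13682066,  0.00763064, -0.48217708])}
wrist {'vertical_fov': 65.70646984690485, 'cx': 256.9131427479086, 'cy': 194.3583207673435, 'origin': array([162.06980737, 606.54415864, 383.02446858]), 'attitude': array([2.89057120e+00, 1.05400909e-04, 1.19800766e+00])}
```
View pics/scene0.png

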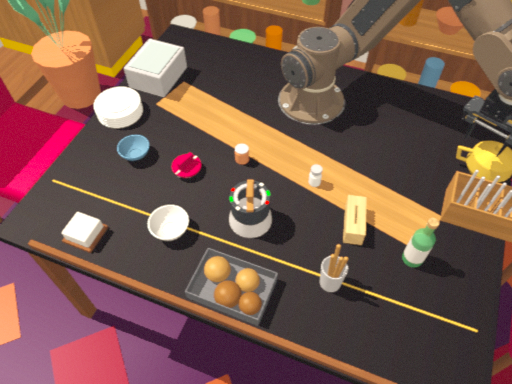

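View pics/side0.png

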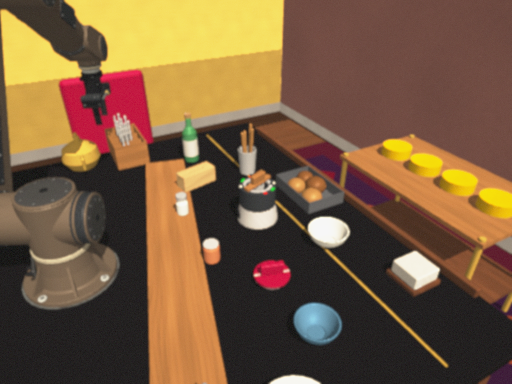

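The scene view shows the mill at about (250,205) with the scraper in its mouth. The holder is at (355,220), the lid at (187,166), the oil at (420,245), the stick cup at (335,270) and the shaker at (316,176). Next I'll measure from the depth images.

Create h.py:
```python
import numpy as np,cv2
from scipy.spatial.transform import Rotation as R
def f_of(i): return 192/np.tan(np.radians(i["vertical_fov"])/2)
def rays(i,u,v,fish=False):
    f=f_of(i);x=(u-i["cx"])/f;y=(v-i["cy"])/f
    if fish:
        r=np.hypot(x,y)+1e-9;x,y=x*np.tan(r)/r,y*np.tan(r)/r
    return np.stack([x,y,np.ones_like(x)],-1)@R.from_euler("xyz",i["attitude"]).as_matrix().T
def cloud(i,d,fish=False):
    v,u=np.mgrid[:384,:512].astype(float)
    return i["origin"]+rays(i,u,v,fish)*d[...,None]
def onz(i,u,v,z,fish=False):
    r=rays(i,np.asarray(u,float),np.asarray(v,float),fish)
    return i["origin"]+r*((z-i["origin"][2])/r[...,2])[...,None]
```

Run:
```python
from h import *
from cell import env
for n in("scene","side"):
    i=env.camera_info(n);a=np.load(f"pics/{n}0.npz");p,d=a["p"],a["d"];P=cloud(i,d)
    np.save(f"pics/{n}P.npy",P)
    z=P[...,2];hsv=cv2.cvtColor(p,cv2.COLOR_RGB2HSV).astype(int);H,S,V=hsv[...,0],hsv[...,1],hsv[...,2]
    box=(P[...,0]>250)&(P[...,0]<1000)&(P[...,1]>-500)&(P[...,1]<600)&(d>0)
    print(n,"table z",np.median(z[box&(V<40)]))
    m=(box&(z>8)).astype(np.uint8);k,l,st,c=cv2.connectedComponentsWithStats(m)
    for j in range(1,k):
        if st[j,4]>60:
            q=P[l==j];print(c[j].round(),st[j,4],"mean",q.mean(0).round(),"lo",np.percentile(q,2,0).round(),"hi",np.percentile(q,98,0).round(),np.median(p[l==j],0))
a=cv2.imread("pics/scene0.png")
c=[a[165:255,205:295],a[180:270,310:400],a[130:220,145:235]]
cv2.imwrite("pics/crops.png",np.hstack([cv2.resize(x,(266,266),interpolation=cv2.INTER_CUBIC) for x in c]))
```

```text
scene table z 0.25166168911971454
[502.  79.] 1316 mean [265. 533. 476.] lo [251. 493. 333.] hi [290. 588. 563.] [128. 106.  84.]
[140. 149.] 221 mean [ 486. -474.   30.] lo [ 442. -499.    8.] hi [ 546. -442.   48.] [142. 188. 207.]
[241. 153.] 242 mean [ 386. -130.   45.] lo [ 359. -153.   10.] hi [ 402. -111.   65.] [230. 159. 108.]
[186. 165.] 561 mean [ 497. -288.   36.] lo [ 450. -338.   21.] hi [ 537. -246.   66.] [227.   0.  87.]
[315. 175.] 226 mean [389. 133.  53.] lo [367. 114.  12.] hi [402. 150.  81.] [244. 228. 206.]
[455. 198.] 904 mean [325. 570.  66.] lo [251. 548.  10.] hi [378. 597. 153.] [172. 121.  66.]
[249. 208.] 1993 mean [616.  -5.  95.] lo [548. -65.  12.] hi [660.  49. 171.] [179. 161. 107.]
[354. 219.] 945 mean [507. 297.  53.] lo [428. 259.  13.] hi [567. 335.  65.] [255. 244. 166.]
[167. 221.] 931 mean [ 715. -242.   30.] lo [ 668. -289.    9.] hi [ 782. -177.   54.] [255. 255. 240.]
[ 84. 232.] 979 mean [ 848. -454.   41.] lo [ 799. -498.   10.] hi [ 889. -421.   57.] [255. 255. 254.]
[420. 244.] 951 mean [563. 488. 115.] lo [537. 463.  14.] hi [577. 51
[... 739 characters left out ...]
09.] 6078 mean [ 779. -107.   49.] lo [ 537. -493.    9.] hi [940. 438. 151.] [134.  96.  67.]
[195. 176.] 710 mean [486. 283.  43.] lo [421. 256.   9.] hi [562. 327.  62.] [238. 198. 121.]
[181. 203.] 231 mean [376. 123.  47.] lo [359. 112.   9.] hi [395. 146.  76.] [233. 224. 206.]
[328. 231.] 836 mean [ 736. -220.   31.] lo [ 668. -288.    9.] hi [ 782. -173.   50.] [247. 246. 237.]
[211. 250.] 343 mean [ 373. -143.   43.] lo [ 353. -158.   10.] hi [ 397. -116.   61.] [234. 147.  91.]
[272. 274.] 806 mean [ 483. -303.   35.] lo [ 443. -339.   22.] hi [ 532. -250.   63.] [215.  27.  69.]
[313. 317.] 849 mean [ 505. -467.   26.] lo [ 446. -498.    9.] hi [ 546. -442.   45.] [115. 163. 186.]
```

View pics/crops.png

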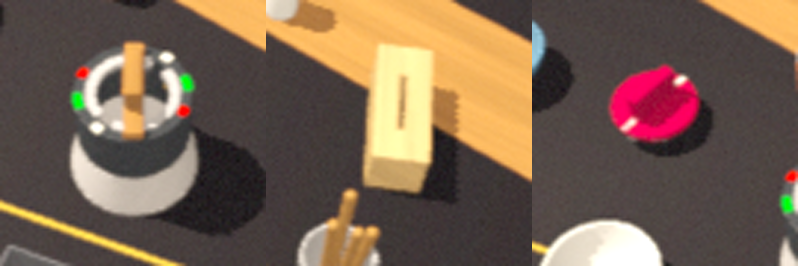

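View pics/wrist0.png

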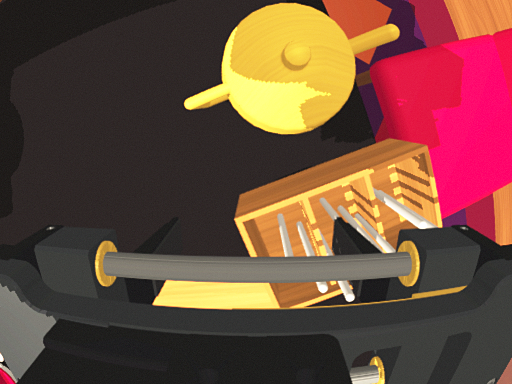

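The crops show the white marks at scene pixels near (237,208) and (261,185), with the green and red marks clockwise from them. The scraper grip runs roughly along the image column. The holder slot and the lid pointers are clear. I'll now compute the poses.

```bash
cat >> h.py <<'E'
def blobs(m,mn=3):
    k,l,st,c=cv2.connectedComponentsWithStats(m.astype(np.uint8));return [(c[j],st[j,4]) for j in range(1,k) if st[j,4]>=mn]
def rect(xy):
    return cv2.minAreaRect(np.asarray(xy,np.float32))
E
python3 - <<'E'
from h import *
from cell import env
for n in("scene","side"):
    i=env.camera_info(n);a=np.load(f"pics/{n}0.npz");p,d=a["p"],a["d"];P=cloud(i,d);z=P[...,2]
    hsv=cv2.cvtColor(p,cv2.COLOR_RGB2HSV).astype(int);H,S,V=hsv[...,0],hsv[...,1],hsv[...,2]
    near=lambda x,y,r:np.hypot(P[...,0]-x,P[...,1]-y)<r
    print(n)
    mm=near(610,-5,75)&(abs(z-131)<9)
    for nm,m in(("green",(H>45)&(H<75)&(S>150)),("red",((H<6)|(H>170))&(S>180)),("white",(S<50)&(V>190))):
        for c,ar in blobs(mm&m,2): print(nm,c.round(1),ar,onz(i,c[0],c[1],130).round(1))
    for nm,m,zz in(("gripTop",near(610,-5,75)&(z>163),170),("holderTop",near(500,293,90)&(z>54)&(S<150)&(V>190),60),("lidbrim",near(490,-293,70)&(z>20)&(z<36),28),("lidfin",near(490,-293,70)&(z>56),63)):
        v,u=np.nonzero(m)
        q=onz(i,u,v,zz);print(nm,len(u),q.mean(0).round(1),rect(q[:,:2]),z[m].mean())
    for c,ar in blobs(near(490,-293,60)&(z>20)&(S<90)&(V>150),2): print("ptr",c.round(1),ar,onz(i,c[0],c[1],28).round(1))
    for c,ar in blobs(near(500,293,50)&(V<150)&(z>35),3): print("slot",c.round(1),ar,onz(i,c[0],c[1],60).round(1))
E
```

```text
scene
green [267.4 192.7] 14 [565.4  33.7 130. ]
green [230.7 198.5] 19 [625.2 -59.4 130. ]
red [232.5 189. ] 10 [591.2 -68.5 130. ]
red [266.5 202. ] 10 [597.8  43.5 130. ]
white [260.5 184. ] 10 [542.7   2.8 130. ]
white [237.9 192.3] 87 [596.6 -48.7 130. ]
white [262.4 196.2] 72 [582.6  24.5 130. ]
white [255.6 206.4] 8 [624.   19.5 130. ]
white [237.2 207.6] 16 [647.9 -28.6 130. ]
white [243.8 207. ] 10 [638.8 -11.7 130. ]
gripTop 112 [601.8  -9.7 170. ] ((602.7880249023438, -9.485870361328125), (57.28349304199219, 17.530977249145508), 22.16433334350586) 170.21559349981084
holderTop 691 [496.9 297.2  60. ] ((496.34552001953125, 296.84185791015625), (147.0016326904297, 56.514888763427734), 12.231796264648438) 60.59789699832883
lidbrim 398 [ 497.5 -287.4   28. ] ((492.2716064453125, -292.10198974609375), (100.56095123291016, 98.59347534179688), 13.27546501159668) 28.818353242946714
lidfin 87 [ 491.5 -291.6   63. ] ((491.6933898925781, -291.7154541015625), (19.910268783569336, 64.96011352539062), 73.36398315429688) 63.15706416211884
ptr [194.2 157. ] 8 [ 447.4 -280.8   28. ]
ptr [17
[... 380 characters left out ...]
pTop 71 [593.9 -16.  170. ] ((595.0591430664062, -15.537132263183594), (59.2136116027832, 25.181068420410156), 24.987520217895508) 167.83248656398104
holderTop 304 [490.3 292.8  60. ] ((491.4595642089844, 292.2196960449219), (144.04525756835938, 65.88957977294922), 12.483237266540527) 59.00148103914097
lidbrim 545 [ 481.3 -306.1   28. ] ((488.3626708984375, -294.48760986328125), (99.21758270263672, 96.54229736328125), 61.9458122253418) 27.207730377485202
lidfin 127 [ 486.5 -295.2   63. ] ((486.66815185546875, -295.3493957519531), (20.873613357543945, 63.24906539916992), 73.32035064697266) 60.78661192143564
ptr [286.  270.5] 8 [ 529.2 -303.2   28. ]
ptr [256.5 274.5] 10 [ 450.  -278.4   28. ]
```

```bash
cat > to.py <<'E'
import sys
from h import *
from cell import env
# remaining shift in tool axes to world x y z yaw
def left(x,y,z,yaw):
    s=env.state();T=R.from_euler("xyz",s["tcp_rot"])
    d=T.inv().apply(np.array([x,y,z])-s["eef_pos"]);w=s["tcp_rot"][2]-yaw;w=(w+np.pi)%(2*np.pi)-np.pi
    return d.round(1),round(w,3)
if __name__=="__main__":
    s=env.state();print("left",*left(*map(float,sys.argv[1:5])),"t",s["t"],"pos",s["eef_pos"].round(1),s["tcp_rot"].round(3),"F",s["ft_force"].round(1),"M",s["moment"].round(2),"op",round(s["opening"],3),"grip",s["grip_force"])
E
echo '[[[-32,-24,-3],0,1],[[-64,-48,-6],0,1],[[-96,-71,-9],0,1],[[-128,-95,-12],0,1],[[-160,-119,-15],0,1]]' | python3 steer.py
echo '[[[-32,-24,-3],0,1],[[-64,-48,-6],0,1],[[-96,-71,-9],0,1],[[-128,-95,-12],0,1],[[-160,-119,-15],0,1]]' | python3 steer.py
echo '[[[-32,-24,-3],0,1],[[-64,-48,-6],0,1],[[-96,-71,-9],0,1],[[-128,-95,-12],0,1],[[-160,-119,-15],0,1]]' | python3 steer.py
python3 to.py 600 -11 262 3.54
```

```text
t: 0.57
eef_pos: [333.3, 411.7, 229.6]
tcp_rot: [-3.141, -0.0, 2.77]
ft_force: [0.7, -0.2, 0.5]
opening: 1.0
grip_force: 0.0
t: 0.98
eef_pos: [439.3, 242.5, 244.8]
tcp_rot: [3.141, 0.0, 2.77]
ft_force: [1.3, 0.8, -0.5]
opening: 1.0
grip_force: 0.0
t: 1.4
eef_pos: [545.2, 73.4, 259.8]
tcp_rot: [3.142, -0.0, 2.77]
ft_force: [1.2, 0.6, 0.3]
opening: 1.001
grip_force: 0.0
left [-81.7 -58.7  -2.3] -0.77 t 1.4 pos [545.2  73.4 259.8] [ 3.142 -0.     2.77 ] F [1.2 0.6 0.3] M [ 0.02 -0.02  0.  ] op 1.001 grip 0.0
```

```bash
echo '[[[-27,-20,0],-0.12,1],[[-54,-40,0],-0.24,1],[[-82,-59,0],-0.36,1],[[-82,-59,0],-0.48,1],[[-82,-59,0],-0.6,1]]' | python3 steer.py >/dev/null
echo '[[[0,0,0],-0.12,1],[[0,0,0],-0.17,1],[[0,0,0],-0.17,1]]' | python3 steer.py
cat > wsnap.py <<'E'
import sys
from h import *
from cell import env
n=sys.argv[1];i=env.camera_info("wrist");p,d=env.read_camera("wrist")
np.savez(f"pics/{n}.npz",p=p,d=d,**{k:np.array(v) for k,v in i.items()});cv2.imwrite(f"pics/{n}.png",p[:,:,::-1])
E
python3 wsnap.py w1; python3 to.py 600 -11 146 3.54
```

```text
t: 2.07
eef_pos: [599.4, -9.5, 259.3]
tcp_rot: [3.141, -0.0, -2.741]
ft_force: [0.5, 0.1, 0.4]
opening: 0.998
grip_force: 0.0
left [  0.   -1.7 113.4] -0.002 t 2.1167 pos [599.4  -9.5 259.4] [ 3.141 -0.    -2.745] F [-0.2 -1.1  0.5] M [0.17 0.05 0.  ] op 0.999 grip 0.0
```

View pics/w1.png

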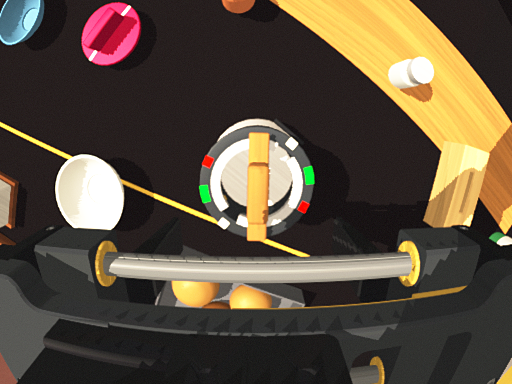

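The wrist view shows the scraper bar from (258,132) to (257,240) with the mill marks around it. The lid is at (111,33), and the holder is at the right edge, near (460,185). I'll refine the poses from this.

```bash
cat > meas.py <<'E'
import sys
from h import *
a=np.load(f"pics/{sys.argv[1]}.npz");i={k:a[k] for k in("vertical_fov","cx","cy","origin","attitude")}
p,d=a["p"],a["d"];P=cloud(i,d,True);P[d<=0]=-9999;z=P[...,2]
hsv=cv2.cvtColor(p,cv2.COLOR_RGB2HSV).astype(int);H,S,V=hsv[...,0],hsv[...,1],hsv[...,2]
near=lambda x,y,r:np.hypot(P[...,0]-x,P[...,1]-y)<r
mm=near(595,-12,75)&(abs(z-131)<9)
for nm,m in(("green",(H>45)&(H<75)&(S>150)),("red",((H<6)|(H>170))&(S>180)),("white",(S<50)&(V>190)&~near(595.5,-12.5,46))):
    for c,ar in blobs(mm&m,15): print(nm,c.round(1),ar,onz(i,c[0],c[1],130,True).round(1))
wood=(H>8)&(H<28)&(S>90)
for nm,m,zz in(("gripTop",near(600,-11,75)&(z>164)&wood,170),("bar",near(600,-11,75)&(z>137)&(z<148)&wood,142),("holderTop",near(494,294,95)&(z>54),60),("lidbrim",near(488,-293,70)&(z>22)&(z<36),28),("lidfin",near(488,-293,70)&(z>57),63)):
    if m.sum()<30: continue
    v,u=np.nonzero(m);q=onz(i,u,v,zz,True);print(nm,len(u),rect(q[:,:2]),z[m].mean())
for c,ar in blobs(near(488,-293,60)&(z>18)&(S<120)&(V>150),6): print("ptr",c.round(1),ar,onz(i,c[0],c[1],28,True).round(1))
m=near(494,294,45)&(z>10)&(V<170)
for c,ar in blobs(m,20): print("slot",c.round(1),ar,onz(i,c[0],c[1],60,True).round(1))
print(P[185,460],p[185,460])
E
python3 meas.py w1
```

```text
green [308.6 175. ] 158 [566.1  33.4 130. ]
green [204.5 193.3] 152 [626.  -58.6 130. ]
red [207.5 160.9] 88 [592.9 -67.8 130. ]
red [303.  206.7] 89 [599.3  42.4 130. ]
white [219.4 173.9] 193 [600.7 -51.4 130. ]
white [291.3 143.5] 90 [543.6   3.7 130. ]
white [291.9 196.5] 145 [593.7  26.8 130. ]
white [223.3 222.8] 78 [648.7 -28.6 130. ]
white [240.9 223.9] 28 [642.4 -10.8 130. ]
gripTop 3213 ((673.4234008789062, 64.357666015625), (414.087646484375, 199.0570831298828), 86.65609741210938) 281.68181878995244
bar 882 ((596.9368286132812, -10.834945678710938), (109.08777618408203, 19.610074996948242), 21.640275955200195) 140.86035664579825
holderTop 2041 ((489.706787109375, 292.9635009765625), (131.31309509277344, 61.24258041381836), 13.0171480178833) 58.67409798315541
lidbrim 2039 ((489.52288818359375, -290.5267333984375), (97.96949768066406, 100.55323028564453), 6.623326301574707) 26.79426987663195
lidfin 437 ((490.02508544921875, -289.3612060546875), (18.59998321533203, 63.24442672729492), 72.20654296875) 60.9595103205841
ptr [125.5  10.3] 44 [ 450.1 -280.2   28. ]
ptr [92.5 54.9] 50 [ 528.1 -304.4   28. ]
slot [440.8 197.6] 27 [521.4 251.5  60. ]
[489.64062953 276.32700334  60.01167574] [233 181  97]
```

```bash
sed -i 's/(z>164)&wood,170/(z>164)\&(z<178)\&wood,170/' meas.py; python3 meas.py w1 | grep -E "grip|bar"; python3 to.py 598 -11 146 3.52
```

```text
gripTop 1263 ((596.979248046875, -11.167287826538086), (55.15690994262695, 19.54861831665039), 21.163068771362305) 168.40098229803516
bar 882 ((596.9368286132812, -10.834945678710938), (109.08777618408203, 19.610074996948242), 21.640275955200195) 140.86035664579825
left [  1.9  -0.9 113.4] 0.018 t 2.1167 pos [599.4  -9.5 259.4] [ 3.141 -0.    -2.745] F [-0.2 -1.1  0.5] M [0.17 0.05 0.  ] op 0.999 grip 0.0
```

```bash
echo '[[[2.8,-0.5,30],0.023,1],[[2.8,-0.5,60],0.023,1],[[2.8,-0.5,90],0.023,1],[[2.8,-0.5,105],0.023,1],[[2.8,-0.5,112],0.023,1]]' | python3 steer.py
echo '[[[0,0,0],0,0.0],[[0,0,0],0,0.0],[[0,0,0],0,0.0],[[0,0,0],0,0.0],[[0,0,0],0,0.0]]' | python3 steer.py
echo '[[[0,0,0],0,0.0],[[0,0,0],0,0.0],[[0,0,0],0,0.0]]' | python3 steer.py
```

```text
t: 2.53
eef_pos: [596.1, -10.8, 145.1]
tcp_rot: [3.14, -0.003, -2.769]
ft_force: [-0.7, -0.1, 0.0]
opening: 0.998
grip_force: 0.0
t: 2.95
eef_pos: [597.5, -11.0, 148.7]
tcp_rot: [-3.141, 0.002, -2.767]
ft_force: [0.8, 0.5, -0.5]
opening: 0.708
grip_force: 0.0
t: 3.2
eef_pos: [597.2, -11.0, 147.8]
tcp_rot: [-3.141, 0.0, -2.766]
ft_force: [0.8, 0.1, 0.0]
opening: 0.492
grip_force: 0.0
```

```bash
echo '[[[0,0,0],0,0.0],[[0,0,0],0,0.0],[[0,0,0],0,0.0],[[0,0,0],0,0.0],[[0,0,0],0,0.0]]' | python3 steer.py >/dev/null
echo '[[[0,0,0],0,0.0],[[0,0,0],0,0]]' | python3 steer.py
echo '[[[0,0,-15],0,0],[[0,0,-40],0,0],[[0,0,-70],0,0],[[0,0,-85],0,0],[[0,0,-85],0,0]]' | python3 steer.py
python3 to.py 490.5 293.5 165 3.365
```

```text
t: 3.78
eef_pos: [597.1, -10.9, 147.6]
tcp_rot: [3.141, 0.0, -2.766]
ft_force: [-0.0, 1.0, 0.2]
opening: 0.207
grip_force: 30.0
t: 4.2
eef_pos: [598.2, -11.2, 235.8]
tcp_rot: [-3.139, 0.005, -2.766]
ft_force: [0.2, 0.4, -1.7]
opening: 0.211
grip_force: 30.0
left [-11.1 323.1  70.1] 0.152 t 4.2 pos [598.2 -11.2 235.8] [-3.139  0.005 -2.766] F [ 0.2  0.4 -1.7] M [ 0.07  0.01 -0.01] op 0.211 grip 29.96454030275345
```

```bash
echo '[[[-2,35,0],0.03,0],[[-4,75,0],0.06,0],[[-6,115,0],0.1,0],[[-8,155,0],0.15,0],[[-9,190,0],0.15,0]]' | python3 steer.py
echo '[[[0,20,0],0,0],[[0,25,0],0,0],[[0,25,0],0,0],[[0,25,0],0,0],[[0,25,0],0,0]]' | python3 steer.py
python3 wsnap.py w2; python3 meas.py w2 |grep -v ptr;  python3 to.py 490.5 293.5 165 3.365
```

```text
t: 4.62
eef_pos: [534.4, 170.9, 231.1]
tcp_rot: [3.141, -0.002, -2.919]
ft_force: [0.8, 0.6, -1.6]
opening: 0.208
grip_force: 30.0
t: 5.03
eef_pos: [530.6, 192.4, 232.0]
tcp_rot: [-3.141, -0.001, -2.917]
ft_force: [0.6, -0.3, -2.0]
opening: 0.206
grip_force: 30.0
green [101.7 193.8] 147 [565.4  34.6 130. ]
green [ 36.8 223.3] 66 [624.1 -58.7 130. ]
red [ 31.6 197.3] 48 [592.7 -66.7 130. ]
red [107.3 224.8] 80 [598.3  43.7 130. ]
white [ 79.5 167.4] 82 [543.1   3.9 130. ]
white [ 52.3 173.6] 71 [557.3 -33.7 130. ]
white [ 93.  221.3] 162 [598.9  25.4 130. ]
white [ 38.1 209.8] 54 [605.8 -55.8 130. ]
holderTop 29581 ((702.9326171875, 567.1700439453125), (771.0689697265625, 361.0113220214844), 70.47803497314453) 293.34294831712174
lidbrim 237 ((480.5736083984375, -248.12017822265625), (75.37611389160156, 17.876585006713867), 12.692366600036621) 25.745452648863616
slot [469.4 258. ] 2846 [574.8 544.6  60. ]
slot [492.5 344.1] 2799 [757.2 755.6  60. ]
slot [438.8 343.6] 156 [747.2 578.6  60. ]
[473.50424936 520.2873088    0.81016167] [207 123  57]
left [ 16.6 107.6  67.2] 0.0 t 5.0833 pos [530.6 192.3 232.2] [-3.141e+00 -1.000e-03 -2.918e+00] F [ 0.1 -0.4 -1.1] M [ 0.06  0.02 -0.  ] op 0.211 grip 29.964504539966583
```

View pics/w2.png

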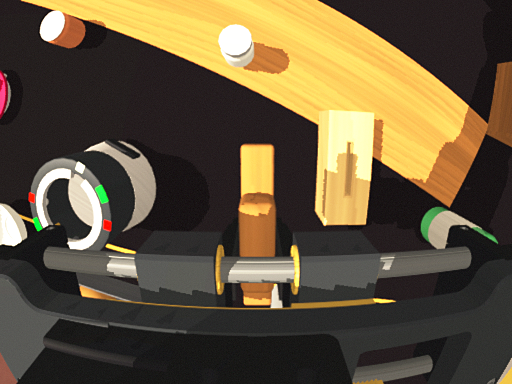

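The slot is visible from about (350,143) to (347,196), and the holder top spans (320–373, 110–224). The scraper is held upright.

```bash
cat > slot.py <<'E'
import sys
from h import *
a=np.load(f"pics/{sys.argv[1]}.npz");u0,u1,v0,v1=map(int,sys.argv[2:6])
i={k:a[k] for k in("vertical_fov","cx","cy","origin","attitude")};p,d=a["p"],a["d"];P=cloud(i,d,True);z=P[...,2]
W=np.zeros(d.shape,bool);W[v0:v1,u0:u1]=1
m=W&(z>54)&(z<66)&(d>0);v,u=np.nonzero(m);q=onz(i,u,v,60,True);print("top",len(u),rect(q[:,:2]),z[m].mean())
g=cv2.cvtColor(p,cv2.COLOR_RGB2GRAY).astype(int);c0,c1=(u0+u1)//2-12,(u0+u1)//2+16
W[:]=0;W[v0+20:v1-15,c0:c1]=1
k=W&(g<np.median(g[m])-35);l,n=cv2.connectedComponents(k.astype(np.uint8))[::-1]
for j in range(1,n if isinstance(n,int) else l.max()+1):
    vv,uu=np.nonzero(l==j)
    if len(uu)>25: print("slot",len(uu),uu.min(),uu.max(),vv.min(),vv.max(),rect(onz(i,uu,vv,60,True)[:,:2]))
E
sed -i 's/l,n=cv2.connectedComponents(k.astype(np.uint8))\[::-1\]/n,l=cv2.connectedComponents(k.astype(np.uint8))/; s/range(1,n if.*:$/range(1,n):/' slot.py
python3 slot.py w2 312 380 105 230
```

```text
top 4756 ((493.1780090332031, 296.112548828125), (139.91897583007812, 57.94874572753906), 12.580594062805176) 58.77900200039679
slot 752 341 361 142 214 ((503.9248962402344, 303.1705627441406), (90.5347900390625, 24.130678176879883), 19.188583374023438)
slot 74 334 337 173 206 ((521.2129516601562, 286.6191101074219), (41.05634689331055, 3.745755195617676), 15.892227172851562)
```

Run:
```python
from h import *
a=np.load("pics/w2.npz");i={k:a[k] for k in("vertical_fov","cx","cy","origin","attitude")}
g=cv2.cvtColor(a["p"],cv2.COLOR_RGB2GRAY).astype(int)
for v in range(136,204,4): print(v,g[v,336:364])
cv2.imwrite("pics/w2c.png",cv2.resize(a["p"][100:235,305:385,::-1],None,fx=4.4,fy=4.4,interpolation=cv2.INTER_CUBIC))
```

```text
136 [247 247 247 248 249 248 249 248 247 247 248 248 248 247 247 247 248 249
 249 249 249 249 249 248 249 248 249 248]
140 [247 247 248 248 248 248 249 247 248 248 247 245 246 246 247 247 246 247
 247 249 249 249 248 248 249 249 249 248]
144 [247 247 247 248 248 248 248 248 248 248 245 191 138 137 206 229 224 224
 248 249 249 249 248 248 248 249 249 248]
148 [247 247 248 248 249 249 248 248 248 249 235 179 140 134 210 229 227 242
 248 249 249 248 248 248 248 248 248 248]
152 [247 248 248 249 249 249 245 241 243 245 218 164 143 136 200 222 218 246
 249 250 249 249 248 249 248 249 248 248]
156 [248 224 196 199 201 198 199 199 201 198 179 149 148 132 137 139 142 164
 175 187 194 226 246 249 248 248 248 247]
160 [227 193 198 198 203 201 198 199 202 194 171 149 142 130 139 138 151 172
 174 185 202 246 249 249 248 248 249 247]
164 [248 227 198 202 200 200 198 199 204 194 164 150 137 136 139 140 151 173
 178 204 247 249 249 249 249 248 248 248]
168 [233 197 198 203 203 199 198 202 201 187 161 147 137 137 138 141 158 172
 179 187 207 247 249 249 248 249 248 248]
172 [243 222 200 202 203 201 
[... 222 characters left out ...]
202 204 202 202 200 202 197 169 146 139 136 140 142 158 175 180
 188 181 184 189 199 197 195 196 193 194]
184 [199 200 203 202 203 200 202 202 188 160 144 140 137 137 146 165 177 183
 185 185 186 194 199 199 200 199 198 196]
188 [197 200 203 204 202 200 201 204 185 153 148 137 136 143 152 175 176 186
 185 184 190 197 199 199 199 198 198 196]
192 [199 202 204 202 202 200 203 198 183 161 151 138 140 145 157 175 182 188
 187 183 192 199 199 202 200 198 196 196]
196 [200 201 205 203 201 202 202 191 188 189 195 191 189 183 182 178 184 186
 185 186 194 198 202 201 201 200 195 195]
200 [202 202 205 201 202 202 202 205 208 209 204 204 199 194 191 195 191 187
 185 190 198 201 201 202 199 198 197 197]
```

View pics/w2c.png

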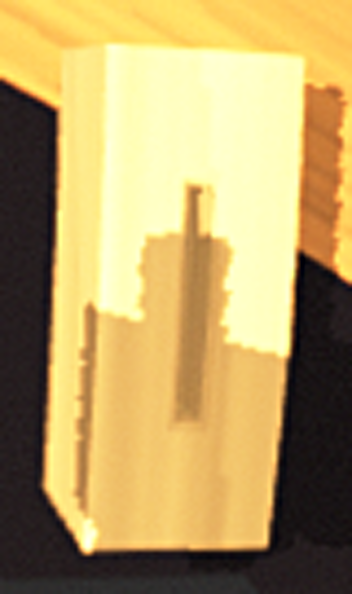

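```bash
python3 - <<'E'
from h import *
a=np.load("pics/w2.npz");i={k:a[k] for k in("vertical_fov","cx","cy","origin","attitude")}
c=np.array([[107,45],[304,57],[95,548],[270,550],[200,183],[187.5,424]])/4.4+[304.6,99.6]
q=onz(i,c[:,0],c[:,1],60,True)[:,:2];print(q.round(1));print(q[:4].mean(0),q[4:].mean(0))
for x,y in((0,2),(1,3),(4,5)): d=q[y]-q[x];print(np.hypot(*d),np.arctan2(d[1],d[0]))
E
python3 to.py 493.2 295 165 3.36;python3 to.py 530 192 235 3.36
```

```text
[[431.3 254.2]
 [418.8 309. ]
 [566.1 287.9]
 [556.  340.4]
 [460.3 288.4]
 [525.4 303.7]]
[493.06388554 297.89381716] [492.87024923 296.06510022]
138.95812829101143 0.24472572440251625
140.6932816987325 0.22512317392497802
66.88389344383424 0.22973600082315684
left [ 13.7 108.5  67.2] 0.005 t 5.0833 pos [530.6 192.3 232.2] [-3.141e+00 -1.000e-03 -2.918e+00] F [ 0.1 -0.4 -1.1] M [ 0.06  0.02 -0.  ] op 0.211 grip 29.964504539966583
left [ 0.7 -0.1 -2.8] 0.005 t 5.0833 pos [530.6 192.3 232.2] [-3.141e+00 -1.000e-03 -2.918e+00] F [ 0.1 -0.4 -1.1] M [ 0.06  0.02 -0.  ] op 0.211 grip 29.964504539966583
```

```bash
echo '[[[5,38,0],0,0],[[10,76,10],0,0],[[13.5,105,40],0,0],[[13.5,109.3,70],0,0],[[13.5,109.3,92],0,0]]' | python3 steer.py
echo '[[[0,0,4],0,0],[[0,0,4],0,0],[[0,0,4],0,0]]' | python3 steer.py
python3 to.py 493.2 295.9 78 3.362
python3 wsnap.py w3; python3 slot.py w3 200 330 60 230
python3 - <<'E'
from cell import env
import cv2
p,d=env.read_camera("side");q=env.read_camera("scene")[0]
import numpy as np
w=cv2.imread("pics/w3.png")
cv2.imwrite("pics/c3.png",np.hstack([cv2.resize(p[140:200,160:230,::-1],(350,300),interpolation=2),cv2.resize(w[60:260,180:340],(320,400))[:300]]))
E
```

```text
t: 5.5
eef_pos: [491.9, 297.6, 138.6]
tcp_rot: [-3.142, -0.001, -2.915]
ft_force: [1.0, -0.1, -1.5]
opening: 0.208
grip_force: 30.0
t: 5.75
eef_pos: [493.7, 296.4, 137.6]
tcp_rot: [3.141, 0.001, -2.918]
ft_force: [-0.0, -0.2, -1.2]
opening: 0.207
grip_force: 30.0
left [ 0.7 -0.4 59.6] 0.004 t 5.75 pos [493.7 296.4 137.6] [ 3.141e+00  1.000e-03 -2.918e+00] F [-0.  -0.2 -1.2] M [ 0.01 -0.03  0.03] op 0.207 grip 29.96448129415512
top 4015 ((471.85223388671875, 292.4864501953125), (95.1177978515625, 56.11357879638672), 12.822463989257812) 58.853879396498115
slot 167 261 280 80 96 ((397.5279235839844, 285.1763610839844), (13.438549995422363, 15.535199165344238), 12.83418083190918)
slot 96 253 280 88 107 ((405.2859191894531, 284.0531311035156), (27.046005249023438, 3.5435845851898193), 71.35340881347656)
slot 37 253 275 106 117 ((418.1363525390625, 284.32568359375), (20.180553436279297, 1.121153473854065), 75.976318359375)
slot 1153 253 280 144 214 ((473.355712890625, 299.5301513671875), (60.81535720825195, 23.56190299987793), 12.868009567260742)
```

View pics/c3.png

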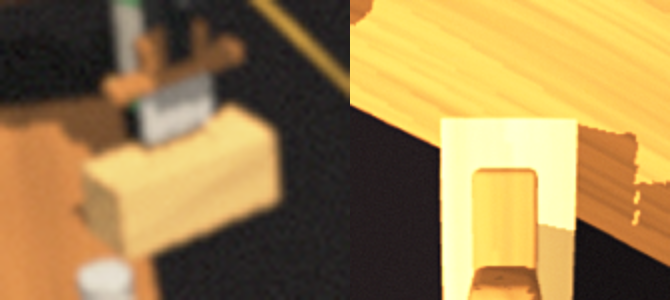

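The side view shows the blade just above the block, and the wrist view shows the bar parallel to it and about 1.3 mm off centre in tool y. I'll correct that and insert.

```bash
echo '[[[0,1.2,5],0,0],[[0,1.2,12],0,0],[[0,1.2,18],0,0],[[0,1.2,24],0,0],[[0,1.2,30],0,0]]' | python3 steer.py
python3 to.py 493.2 296.9 78 3.362
```

```text
t: 6.32
eef_pos: [492.3, 298.1, 105.8]
tcp_rot: [-3.142, -0.0, -2.916]
ft_force: [-0.2, 0.6, -0.9]
opening: 0.209
grip_force: 30.0
left [-0.6 -1.4 27.8] 0.005 t 6.3167 pos [492.3 298.1 105.8] [-3.142 -0.    -2.916] F [-0.2  0.6 -0.9] M [ 0.09  0.   -0.02] op 0.209 grip 29.964708387851715
```

```bash
echo '[[[0,0,7],0,0],[[0,0,14],0,0],[[0,0,20],0,0],[[0,0,25],0,0],[[0,0,27],0,0]]' | python3 steer.py
python3 to.py 493.2 296.9 78 3.362
echo '[[[0,0,1.5],0,0],[[0,0,2],0,0]]' | python3 steer.py
python3 to.py 493.2 296.9 78 3.362
```

```text
t: 6.73
eef_pos: [492.2, 298.1, 78.7]
tcp_rot: [-3.141, -0.001, -2.916]
ft_force: [-0.4, -0.3, -1.6]
opening: 0.206
grip_force: 30.0
left [-0.7 -1.4  0.7] 0.005 t 6.7333 pos [492.2 298.1  78.7] [-3.141e+00 -1.000e-03 -2.916e+00] F [-0.4 -0.3 -1.6] M [0.06 0.05 0.03] op 0.206 grip 29.964610934257507
t: 6.9
eef_pos: [492.4, 298.2, 77.6]
tcp_rot: [3.142, -0.0, -2.916]
ft_force: [-1.3, 0.2, 0.8]
opening: 0.213
grip_force: 30.0
left [-0.5 -1.4 -0.4] 0.005 t 6.9 pos [492.4 298.2  77.6] [ 3.142 -0.    -2.916] F [-1.3  0.2  0.8] M [-0.03  0.21 -0.03] op 0.213 grip 29.96772587299347
```

```bash
echo '[[[0,0,0],0,0.5],[[0,0,0],0,0.5],[[0,0,0],0,0.5],[[0,0,0],0,0.5],[[0,0,0],0,0.6]]' | python3 steer.py
echo '[[[0,0,-20],0,1],[[0,0,-50],0,1],[[0,0,-85],0,1],[[0,0,-120],0,1],[[0,0,-150],0,1]]' | python3 steer.py
python3 wsnap.py w4
python3 - <<'E'
from h import *
from cell import env
for n in("scene","side"):
    i=env.camera_info(n);p,d=env.read_camera(n);P=cloud(i,d);z=P[...,2]
    hsv=cv2.cvtColor(p,cv2.COLOR_RGB2HSV)
    m=(np.hypot(P[...,0]-493,P[...,1]-297)<60)&(z>85)&(z<112)&(d>0)
    v,u=np.nonzero(m);q=onz(i,u,v,100,False);print(n,len(u),rect(q[:,:2]),np.percentile(z[m],[50,95]))
a=np.load("pics/w4.npz");i={k:a[k] for k in("vertical_fov","cx","cy","origin","attitude")};P=cloud(i,a["d"],True);z=P[...,2]
for lo,hi,zz in((90,110,100),(64,80,72),(52,63,60)):
    m=(np.hypot(P[...,0]-493,P[...,1]-297)<(75 if zz<100 else 50))&(z>lo)&(z<hi)&(a["d"]>0)
    v,u=np.nonzero(m);q=onz(i,u,v,zz,True);print(len(u),rect(q[:,:2]),np.median(z[m]))
E
python3 to.py 489.7 -290.5 200 2.85
```

```text
t: 7.32
eef_pos: [492.6, 298.2, 77.8]
tcp_rot: [3.141, 0.0, -2.916]
ft_force: [0.2, -0.0, 0.2]
opening: 0.504
grip_force: 0.0
t: 7.73
eef_pos: [492.5, 298.2, 230.1]
tcp_rot: [3.141, 0.001, -2.916]
ft_force: [0.8, -0.1, -0.2]
opening: 0.854
grip_force: 0.0
scene 131 ((500.7559814453125, 297.34619140625), (65.83692932128906, 20.749046325683594), 14.299891471862793) [ 99.611359  104.1090726]
side 80 ((487.7825012207031, 282.8666076660156), (66.55419921875, 41.65644836425781), 9.691155433654785) [ 95.16290251 100.68566713]
990 ((492.5267028808594, 297.024658203125), (55.349300384521484, 19.54561424255371), 13.238845825195312) 98.51929257621404
737 ((492.8964538574219, 296.8091125488281), (110.18946838378906, 19.729291915893555), 13.192960739135742) 70.75442202524647
3751 ((493.4176025390625, 296.6703796386719), (139.940673828125, 56.150596618652344), 12.418875694274902) 58.90337193686912
left [ 135.  -573.4   28.7] 0.517 t 7.8833 pos [493.1 298.5 229.9] [ 3.141  0.005 -2.916] F [-0.4 -0.5 -0. ] M [ 0.03  0.01 -0.  ] op 0.97 grip 0.0
```

```bash
echo '[[[9,-39,0],0,1],[[18,-78,0],0,1],[[27,-117,0],0,1],[[36,-156,0],0,1],[[46,-195,0],0,1]]' | python3 steer.py >/dev/null
echo '[[[9,-39,0],0,1],[[18,-78,0],0,1],[[27,-117,0],0,1],[[36,-156,0],0,1],[[46,-195,0],0,1]]' | python3 steer.py >/dev/null
echo '[[[9,-38,0],0.1,1],[[18,-76,0],0.2,1],[[27,-114,0],0.3,1],[[36,-152,0],0.4,1],[[43,-183,0],0.517,1]]' | python3 steer.py
echo '[[[0,0,20],0,1],[[0,0,29],0,1],[[0,0,29],0,1]]' | python3 steer.py
python3 wsnap.py w5; python3 meas.py w5 |grep -E "lid|ptr"; python3 to.py 489.7 -290.5 200 2.85
```

```text
t: 9.13
eef_pos: [487.9, -293.0, 226.1]
tcp_rot: [3.141, -0.002, 2.844]
ft_force: [-0.7, 0.5, 0.3]
opening: 1.001
grip_force: 0.0
t: 9.38
eef_pos: [487.5, -289.6, 195.5]
tcp_rot: [3.139, -0.005, 2.85]
ft_force: [0.1, 1.3, 0.2]
opening: 1.0
grip_force: 0.0
lidbrim 4591 ((488.83123779296875, -292.61981201171875), (97.61119842529297, 97.64807891845703), 27.53911781311035) 26.85265430132217
lidfin 51258 ((650.6171264648438, -332.41070556640625), (861.9039306640625, 395.43927001953125), 69.11258697509766) 295.75487782402786
ptr [255.1 147.7] 76 [ 449.9 -280.9   28. ]
ptr [254.7 220.5] 33 [ 532.9 -306.4   28. ]
ptr [344.2 304.9] 34 [ 691.7 -223.3   28. ]
ptr [359.8 353.8] 13 [ 804.1 -212.3   28. ]
ptr [358. 375.] 7 [ 859.4 -220.6   28. ]
ptr [365.9 379.6] 189 [ 880.7 -207.7   28. ]
left [-1.8 -0.5 -3.1] 0.001 t 9.4333 pos [ 488.1 -289.5  197. ] [ 3.14  -0.004  2.851] F [ 0.1  0.1 -0.3] M [-0.01  0.02 -0.01] op 1.001 grip 0.0
```

```bash
echo '[[[-1.7,-2,35],0.009,1],[[-1.7,-2,75],0.009,1],[[-1.7,-2,110],0.009,1],[[-1.7,-2,135],0.009,1],[[-1.7,-2,150],0.009,1]]' | python3 steer.py
python3 to.py 489 -292.5 33 2.842
```

```text
t: 9.85
eef_pos: [489.5, -291.2, 46.4]
tcp_rot: [3.14, -0.003, 2.843]
ft_force: [0.0, -1.2, -0.1]
opening: 1.001
grip_force: 0.0
left [ 0.  -1.4 13.4] 0.001 t 9.85 pos [ 489.5 -291.2   46.4] [ 3.140e+00 -3.000e-03  2.843e+00] F [ 0.  -1.2 -0.1] M [-0.02 -0.06  0.04] op 1.001 grip 0.0
```

```bash
echo '[[[0,0,8],0,0.3],[[0,0,14],0,0.3],[[0,0,14],0,0.3],[[0,0,14],0,0.3],[[0,0,14],0,0]]' | python3 steer.py
echo '[[[0,0,0],0,0],[[0,0,0],0,0],[[0,0,0],0,0],[[0,0,0],0,0],[[0,0,0],0,0]]' | python3 steer.py >/dev/null
echo '[[[0,0,0],0,0],[[0,0,0],0,0],[[0,0,0],0,0],[[0,0,0],0,0],[[0,0,0],0,0]]' | python3 steer.py 
python3 to.py 489 -292.5 33 2.842
```

```text
t: 10.27
eef_pos: [490.4, -293.1, 35.8]
tcp_rot: [-3.141, 0.002, 2.841]
ft_force: [0.8, 0.0, 0.6]
opening: 0.708
grip_force: 0.0
t: 11.1
eef_pos: [489.9, -292.9, 34.6]
tcp_rot: [3.141, -0.0, 2.841]
ft_force: [-0.2, 0.5, 0.1]
opening: 0.169
grip_force: 30.0
left [0.9 0.1 1.6] -0.001 t 11.1 pos [ 489.9 -292.9   34.6] [ 3.141 -0.     2.841] F [-0.2  0.5  0.1] M [ 0.05 -0.    0.05] op 0.169 grip 29.999815821647644
```

```bash
echo '[[[0,0,-20],0,0],[[0,0,-55],0,0],[[0,0,-95],0,0],[[0,0,-130],0,0],[[0,0,-155],0,0]]' | python3 steer.py >/dev/null
echo '[[[0,0,-10],0,0],[[0,0,-10],0,0],[[0,0,-10],0,0]]' | python3 steer.py
python3 wsnap.py w6
python3 - <<'E'
from h import *
from cell import env
print(env.state()["eef_pos"],env.state()["tcp_rot"])
t=env.state();a=np.load("pics/w6.npz");i={k:a[k] for k in("vertical_fov","cx","cy","origin","attitude")};P=cloud(i,a["d"],True)
T=R.from_euler("xyz",t["tcp_rot"]);Q=T.inv().apply((P-t["eef_pos"]).reshape(-1,3)).reshape(P.shape);np.save("pics/Q6.npy",Q)
hsv=cv2.cvtColor(a["p"],cv2.COLOR_RGB2HSV).astype(int);H,S,V=[hsv[...,k] for k in range(3)]
m=((H<8)|(H>165))&(S>150)&(np.hypot(Q[...,0],Q[...,1])<70)&(a["d"]>0);print(m.sum(),np.percentile(Q[m],[2,50,98],0).round(1))
zz=t["eef_pos"][2]-34.6+28;w=m&(abs(Q[...,2]-6.6)<8)
c=np.array([x for x in cv2.findContours(w.astype(np.uint8),0,1)[0][np.argmax([len(x) for x in cv2.findContours(w.astype(np.uint8),0,1)[0]])][:,0]])
q=T.inv().apply(onz(i,c[:,0],c[:,1],zz,True)-t["eef_pos"])[:,:2]
r=np.hypot(*q.T);g=q[(r>44)&(r<56)&(q[:,0]>-5)];A=np.c_[2*g,np.ones(len(g))];s=np.linalg.lstsq(A,(g**2).sum(1),rcond=None)[0];print("brim centre in tool",s[:2],np.sqrt(s[2]+s[0]**2+s[1]**2),len(g))
for c,ar in blobs((S<110)&(V>150)&(np.hypot(Q[...,0],Q[...,1])<55)&(abs(Q[...,2]-6)<12),8): print("ptr",c,ar,T.inv().apply(onz(i,c[0],c[1],zz,True)-t["eef_pos"]).round(1))
E
python3 to.py 596 -12.6 200 2.845
```

```text
t: 11.77
eef_pos: [489.5, -292.6, 198.5]
tcp_rot: [3.141, -0.001, 2.841]
ft_force: [0.6, 0.3, -1.9]
opening: 0.169
grip_force: 30.0
[ 489.28267093 -292.48083551  197.77804026] [ 3.14064159e+00 -2.39560040e-03  2.84078745e+00]
10906 [[-25.4 -44.9 -28.8]
 [ 21.   -1.    6.8]
 [ 47.   42.7   8.5]]
brim centre in tool [ 2.41593487 -0.93195044] 48.24280200531021 240
ptr [256.98404255 165.95744681] 188 [41.5 -0.9  6.7]
left [-19.  298.9  -2. ] -0.004 t 11.8167 pos [ 489.3 -292.5  197.8] [ 3.141e+00 -2.000e-03  2.841e+00] F [-1.2  0.3 -2.8] M [ 0.05 -0.    0.02] op 0.167 grip 29.99963253736496
```

View pics/w6.png

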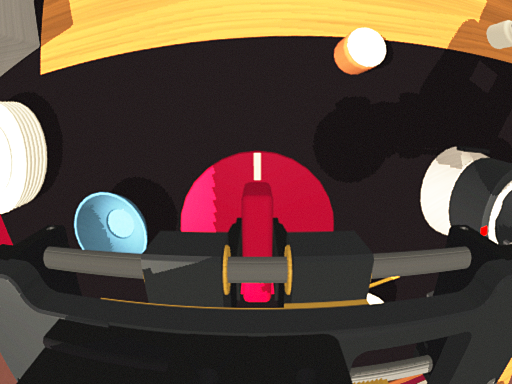

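The lid is gripped straight, with its pointer at (257,166) on the tool axis. It sits about 0.8 mm off along tool x, and the brim is clear all round. Moving over the mill.

```bash
echo '[[[-2,33,0],0,0],[[-5,72,0],0,0],[[-7,111,0],0,0],[[-10,150,0],0,0],[[-12,188,0],0,0]]' | python3 steer.py >/dev/null
echo '[[[-2,36,0],-0.004,0],[[-5,75,0],-0.004,0],[[-6,98,0],-0.004,0],[[-7,111,0],-0.004,0],[[-7,111,0],-0.004,0]]' | python3 steer.py >/dev/null
echo '[[[0,0,15],0,0],[[0,0,25],0,0],[[0,0,25],0,0]]' | python3 steer.py
python3 to.py 596.4 -12.2 144.6 2.845; python3 wsnap.py w7; python3 meas.py w7 | grep -E "green|red|white"
```

```text
t: 12.9
eef_pos: [595.2, -14.0, 171.8]
tcp_rot: [-3.141, -0.005, 2.844]
ft_force: [-0.2, -0.1, -2.1]
opening: 0.167
grip_force: 30.0
left [-0.8  2.1 27.2] -0.001 t 12.9 pos [595.2 -14.  171.8] [-3.141 -0.005  2.844] F [-0.2 -0.1 -2.1] M [-0.03  0.04 -0.01] op 0.167 grip 29.999595880508423
green [309.1 159.4] 302 [566.3  33.3 130. ]
red [332.3 197. ] 119 [598.7  43.1 130. ]
white [260.  140.5] 154 [543.2   3.4 130. ]
```

```bash
echo '[[[0,0,0],0,0],[[0,0,0],0,0],[[0,0,0],0,0]]' | python3 steer.py >/dev/null
python3 to.py 596.7 -12 144.6 2.845
```

```text
left [ 0.5  1.3 30.5] -0.001 t 13.2 pos [596.8 -13.4 175.1] [3.141e+00 1.000e-03 2.844e+00] F [-0.2 -0.8 -2.7] M [ 0.05 -0.07  0.01] op 0.166 grip 29.99969780445099
```

```bash
echo '[[[0.5,1.3,3],0,0],[[0.5,1.3,6],0,0],[[0.5,1.3,9],0,0],[[0.5,1.3,12],0,0],[[0.5,1.3,14],0,0]]' | python3 steer.py >/dev/null
python3 to.py 596.7 -12 144.6 2.845
echo '[[[0,0,1],0,0],[[0,0,2],0,0],[[0,0,4],0,0]]' | python3 steer.py >/dev/null
python3 to.py 596.7 -12 144.6 2.845
```

```text
left [-0.4 -0.4 15.5] -0.0 t 13.6167 pos [596.4 -11.5 160.1] [ 3.142 -0.     2.845] F [ 0.1  0.4 -1.9] M [0.01 0.02 0.02] op 0.167 grip 29.999765753746033
left [-0.2 -0.4 12.1] -0.0 t 13.8667 pos [596.6 -11.6 156.7] [3.141 0.    2.845] F [ 0.1  0.7 -1.1] M [ 0.04 -0.04 -0.06] op 0.166 grip 29.99946266412735
```

```bash
echo '[[[0,0,2],0,0],[[0,0,4],0,0],[[0,0,6],0,0],[[0,0,8],0,0],[[0,0,9.5],0,0]]' | python3 steer.py >/dev/null
python3 to.py 596.7 -12 144.6 2.845
echo '[[[0,0,1],0,0],[[0,0,2],0,0],[[0,0,3],0,0],[[0,0,3.5],0,0]]' | python3 steer.py >/dev/null
python3 to.py 596.7 -12 144.6 2.845
```

```text
left [-0.3 -0.4  2.3] -0.0 t 14.2833 pos [596.5 -11.6 146.9] [ 3.142 -0.     2.845] F [ 0.3 -0.5 -1.6] M [-0.01  0.03 -0.01] op 0.168 grip 29.999701380729675
left [-0.3 -0.4 -0. ] -0.0 t 14.6167 pos [596.6 -11.6 144.6] [3.141e+00 1.000e-03 2.845e+00] F [-5.1  0.4 13.2] M [0.   0.99 0.1 ] op 0.167 grip 30.00206619501114
```

```bash
echo '[[[0,0,0],0,0],[[0,0,0],0,0],[[0,0,0],0,0]]' | python3 steer.py; python3 to.py 596.7 -12 144.6 2.845
echo '[[[0,0,0],0.04,0],[[0,0,0],0.09,0],[[0,0,0],0.15,0],[[0,0,0],0.2,0],[[0,0,0],0.25,0]]' | python3 steer.py >/dev/null
python3 to.py 596.7 -12 144.6 2.147
```

```text
t: 14.87
eef_pos: [596.6, -11.6, 144.6]
tcp_rot: [3.141, 0.001, 2.845]
ft_force: [-2.5, 1.6, 8.1]
opening: 0.166
grip_force: 30.0
left [-0.3 -0.4 -0. ] -0.0 t 14.8667 pos [596.6 -11.6 144.6] [3.141e+00 1.000e-03 2.845e+00] F [-2.5  1.6  8.1] M [ 0.02  0.65 -0.  ] op 0.166 grip 30.001164972782135
left [ 0.  -0.2 -0. ] 0.446 t 15.2833 pos [596.8 -11.8 144.6] [3.141e+00 1.000e-03 2.593e+00] F [-1.4 -2.   6.1] M [-0.3   0.46  0.26] op 0.165 grip 30.015183985233307
```

```bash
echo '[[[0,0,0],0.05,0],[[0,0,0],0.1,0],[[0,0,0],0.15,0],[[0,0,0],0.2,0],[[0,0,0],0.25,0]]' | python3 steer.py >/dev/null
python3 to.py 596.7 -12 144.6 2.147
echo '[[[0,0,0],0.04,0],[[0,0,0],0.08,0],[[0,0,0],0.12,0],[[0,0,0],0.16,0],[[0,0,0],0.19,0]]' | python3 steer.py >/dev/null
echo '[[[0,0,0],0,0],[[0,0,0],0,0]]' | python3 steer.py >/dev/null
python3 to.py 596.7 -12 144.6 2.147
python3 wsnap.py w8
python3 - <<'E'
from h import *
from cell import env
a=np.load("pics/w8.npz");i={k:a[k] for k in("vertical_fov","cx","cy","origin","attitude")};P=cloud(i,a["d"],True)
hsv=cv2.cvtColor(a["p"],cv2.COLOR_RGB2HSV).astype(int);H,S,V=[hsv[...,k] for k in range(3)]
n=(np.hypot(P[...,0]-596,P[...,1]+12.4)<75)&(a["d"]>0)&(P[...,2]>120)
for nm,m,z in(("green",(H>45)&(H<75)&(S>150),130),("white",(S<90)&(V>160),138)):
    for c,ar in blobs(n&m,10):
        q=onz(i,c[0],c[1],z,True);print(nm,c.round(1),ar,q.round(1),np.arctan2(q[1]+12.5,q[0]-596).round(3))
cv2.imwrite("pics/c8.png",cv2.resize(a["p"][80:260,150:370,::-1],None,fx=2.5,fy=2.5))
E
```

```text
left [ 0.  -0.1 -0. ] 0.196 t 15.7 pos [596.8 -12.  144.6] [3.141e+00 1.000e-03 2.343e+00] F [-2.2 -2.4  7.4] M [-0.31  0.57  0.29] op 0.165 grip 30.020036101341248
left [-0. -0. -0.] 0.008 t 16.2833 pos [596.7 -12.  144.6] [3.141e+00 1.000e-03 2.155e+00] F [-3.4 -2.3  7.8] M [-0.48  0.59 -0.01] op 0.165 grip 30.001115798950195
green [257.1 142.1] 432 [566.   33.7 130. ] 2.146
white [201.1 162.7] 203 [544.1   5.6 138. ] 2.806
white [257. 166.] 189 [573.5  22.2 138. ] 2.146
white [176.2 215.4] 286 [547.7 -32.2 138. ] -2.754
white [442.9 268.6] 64 [737.4  37.6 138. ] 0.34
white [392.6 375.2] 342 [787.9 -69.4 138. ] -0.288
```

View pics/c8.png

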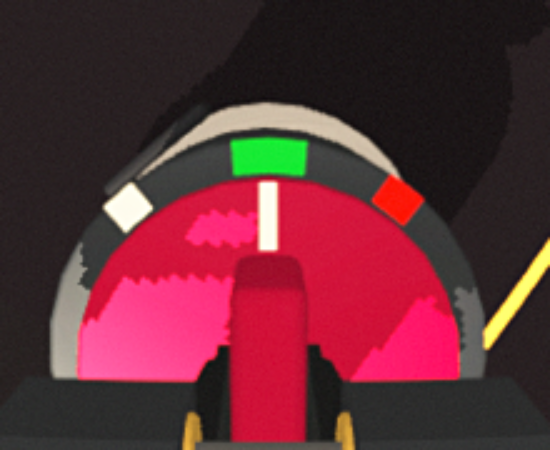

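The picture shows the lid pointer (257,166) centred on the green mark (257,142), and the brim is down on the rim. Handing in.

```bash
python3 -c "
from cell import env
print(env.job_done())"
```

```text
the job is handed in; nothing more can be done
None
```

The job is handed in at about 16 s. The scraper is home in the block and let go, and the lid is fully down and held at the green marks, still gripped. The hand-in returned no verdict, so I can't confirm it passed.

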